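Uncover the supply's dial and turn its pointer to the setting mark

TASK

Lift the clear guard hood off the sloping console by its strap handle and set it down upright in the middle of the black rubber mat. Then turn the console's dial so that its pointer faces the raised tab on the ring around it. Let go of everything, do not turn the ring, do not drop the hood, and do not knock the other things on the bench about.

Things in the scene. Friction and masses are not known exactly. Their poses are not given: they have to be found in the camera images.
- console: grey fixed console, 260 mm deep (x), 240 wide (y), 149 tall at the back. Origin: centre of its underside; x from its low front edge to its back, z up. Its face rises towards the back at 35 degrees: in this frame outward normal (-0.574, 0, 0.819), up-slope (0.819, 0, 0.574). The dial's axis runs along the normal through (-0.0522, 0, 0.0945) on the face. A 6 mm ledge holds the hood from sliding
- dial_axis (a point): point on the dial's axis, 34 mm out from the face; axes as console. Dial: black skirt disc 84 mm wide, top 14 mm out from the face; across it a grip bar 60 mm long, 16 wide, 14 to 50 mm out from the face, lying along the pointer's direction. The pointer is a short nose low on one end of the bar (14 to 22 mm out); a white line on the bar's top is at the same end
- dial (a joint): angle of the dial, rad; 0 when the pointer points straight up-slope, growing clockwise as seen by one looking at the face (from up-slope towards the console's -y side). Range -2.4 to 2.4; stiff turning (about 0.1 N m), stays where it is left
- pointer (a point): tip of the pointer, 48 mm from the dial's axis, 18 mm out from the face
- ring (a joint): angle of the white ring (124 mm wide, 4 mm thick) under the dial that carries the setting mark, measured as the dial's: when both are equal the pointer faces the mark. Very stiff; to be left alone
- mark (a point): where the pointer's tip is to be: just inside the setting mark, 48 mm from the dial's axis, 18 mm out from the face. The mark is the only raised tab on the ring, black, 13 mm long (49 to 62 mm from the axis), 9 mm wide, its top 14 mm out from the face
- hood: clear plastic guard hood with a dark steel strap handle, loose, 0.17 to 0.35 kg: a box open below, 136 x 136 mm, 66 mm tall. Origin: centre of its open underside; z through its top. At the start it stands over the dial on the sloping face, centred on the dial's axis, its x up-slope and its z along the face's normal
- hood_base (a point): the hood's origin: centre of its open underside, axes as the hood
- hood_handle (a point): centre of the strap's bar, 104 mm from the hood's underside along its z. The bar runs along the hood's y, 90 mm long, 12 mm thick (x), 16 mm deep (z), with 30 mm free below it down to the hood's top; two posts at its ends, 74 mm apart inside
- mat: flat black rubber mat, fixed, 200 x 200 mm, 3 mm thick, left or right of the robot. Origin: centre of its underside
- mug: white mug, 95 mm tall, 80 mm wide; a bystander, to be left alone
- meter: black handheld meter lying flat, 170 x 85 x 36 mm, with a round selector that is not part of the job; a bystander, to be left alone
- spool: grey wire spool standing on its end, 60 mm wide, 50 mm tall; a bystander, to be left alone
- screwdriver: screwdriver lying on the bench; a bystander, to be left alone
- jar: closed jar, 56 mm wide, 75 mm tall; a bystander, to be left alone
- relay: grey plastic relay block, 60 x 45 x 40 mm; a bystander, to be left alone
Not all that is in view belongs to the job. Leave any orange look-alike of the hood alone.

How it is judged (in metres and radians):
On the way, in this order (a step that is already met when the one before it is completed fails the run):
1. the hood stands upright in the middle of the mat, let go (horizontal distance between hood_base and mat below 0.04 m and height (world z) of hood_base below 0.008 m and angle between hood_base's own z axis and vertical below 0.05 rad and contact force between the fingers and hood below 0.1 N), for 0.2 s.
2. the dial's pointer faces the mark (distance between pointer and mark below 0.006 m), for 0.2 s.
At the end, for the whole second after the job is handed in: The hood stands upright (within 3 degrees) on the mat, its centre within 40 mm of the mat's centre, still and let go; the pointer's tip is within 6 mm (about 7 degrees) of the mark's point and the dial is at rest; the ring has not been turned (mark moved less than 4 mm) (all of step 1 and distance between pointer and mark below 0.006 m and velocity of joint dial between -0.05 and 0.05 rad/s and distance of mark from where it was at the start of the episode below 0.004 m and linear speed of hood below 0.02 m/s); the robot touches nothing.
It fails at once if the hood is let go in the air, away from the console (distance of hood_base from where it was at the start of the episode above 0.15 m and height (world z) of hood_base above 0.025 m and contact force between the fingers and hood below 0.1 N).
It fails at once if a bystander is moved by more than 30 mm (distance of any of mug, meter, spool, screwdriver, jar, relay from where it was at the start of the episode above 0.03 m).
It also fails if it takes over 58 s, if anything falls off the work surface, if the arm or the gripper's body presses on something with over 40 N, if the wrist force passes 120 N, or if a joint passes its speed limit or range.

ROBOT

A 6-joint arm with a two-finger parallel gripper is mounted at the origin on the work surface. World frame = base frame: x ahead of the robot, y to its left, z up, the work surface at z = 0. Lengths are in mm, angles in rad, forces in N, time in s.
With the tool pointing down it reaches from about 325 to 875 mm from the base axis. Payload 4.4 kg.
Tool frame: the origin (TCP) lies on the centre line of the jaws, within the pads' length; the fingertips stand ahead of it and the grasp point (between the pads) lies 6 mm ahead of it (ctrl.tcp_to_tips is the z of the fingertips in the tool frame, in mm); z points along the fingers, y is the direction in which the jaws open and shut (so a half turn about z gives the same grasp; the last joint's range is limited). The gripper opens to 85 mm and grips with 20 to 120 N. Pads are 22 mm wide; open, the fingers measure 114 mm over their backs; the gripper's body (76 mm by 85 mm) begins 54 mm behind the grasp point. The pads swing forward as they close: fully open they stand 13 mm farther back than shut.
Start: joints at [-1.266, 0.207, 1.542, -0, 1.393, -0.15], TCP at [253.093, -516.306, 256.282] pointing down, gripper open.
Joint ranges: [-2.73, 2.73], [-0.86, 2.22], [0.23, 2.46], [-1.11, 4.25], [0.08, 2.63], [-2.82, 2.82]. Speed limits (rad/s): [2.79, 2.79, 3.14, 3.14, 3.14, 3.14].

INTERFACE

Orientations are given as a 3x3 rotation matrix whose columns are the frame's x, y, z axes.
In Python, from plant import ctrl, sensors, optics gives the robot as it stands. Calls block until the motion is done:
- ctrl.move_ptp(position, orientation): joint-space move of the TCP to a pose.
- ctrl.move_l(position, rot=None, vel=150, threshold=None): straight line of the TCP; rot=None keeps the orientation; vel is the mean speed in mm/s. With threshold (N) it stops when the force on the tool has changed by that much, and returns True; else False.
- ctrl.set_joints(angles): joint-space move.
- ctrl.gripper_to(opening, force=None): finger opening in mm; force is the grip in N (None keeps the last); returns when the fingers have stopped.
- ctrl.hold(seconds).
- ctrl.solve_ik(position, orientation): joint angles nearest the present ones, or None.
- sensors.read_state(): the state.
- optics.grab_frame(name): name is "scene" or "top" or "wrist"; returns (picture, depth): 420x560x3 uint8, red, green, blue; 420x560 float32, mm along the optical axis (not along the pixel's ray), 0 where there is no reading.
- optics.camera_params(name): a dict with "mtx" (3x3 intrinsics, pixels), "R" (3x3) and "t" (3): a world point X has camera coordinates R X + t; the wrist camera has in their place "T_tool_cam" (4x4, takes a point from camera to tool coordinates, whose origin is the TCP and whose axes are the flange's). Camera axes: x right, y down, z forward; pixel columns grow to the right and rows downward; lengths in mm; the calibration is good to about 2 mm. A picture is of the moment at which its call begins: read the wrist's pose just before it. camera_params takes no time and is no camera call.
A pose or a line that the arm cannot do raises ctrl.MotionError and nothing moves.
- ctrl.finish_job(): hands the job in, once; it reports no verdict.
The state is a dict: "t": time; "q": joint angles; "qvel": joint speeds; "tau": joint torques, N m; "eef_pos": TCP position; "eef_rot": TCP orientation; "force": force on the tool from outside, world axes, zero at the start; "wrist_torque": the same for the moment, N m; "grip_width": finger opening in mm.
Only numpy, scipy, OpenCV 4.12 (cv2) and the standard library are available. Lean on these libraries where they do the work, as an engineer would, in place of code of your own. Each camera call takes 0.05 s, during which the arm holds its last target. There are 200 camera calls.

## Working session

There is one attempt and no reset: what is moved stays moved. The work goes in short steps, each a Python script; the robot and the scene stay as the last script left them, time stands still between calls to the robot, and variables do not carry over. Pictures are saved under pics/ and viewed, about 8 in all and at most 12, crops included, and the job is handed in when it is done.

```bash
mkdir -p pics; ls; python3 - <<'E'
from plant import ctrl, sensors, optics
import cv2, numpy as np
for n in ("scene","top"):
    p,d=optics.grab_frame(n); np.savez(f"pics/{n}0.npz",p=p,d=d)
    cv2.imwrite(f"pics/{n}0.png",p[...,::-1])
    c=optics.camera_params(n); print(n,c["mtx"].tolist(),np.round(c["R"],4).tolist(),np.round(c["t"],1).tolist(), (d>0).mean())
print(ctrl.tcp_to_tips, sensors.read_state()["t"]); print(optics.camera_params("wrist"))
E
```

```text
pics
scene [[452.05254407901805, 0.0, 287.6233189309368], [0.0, 452.05254407901805, 209.80693433356907], [0.0, 0.0, 1.0]] [[0.7041, 0.71, -0.0127], [0.4758, -0.485, -0.7337], [-0.5271, 0.5106, -0.6793]] [-343.6, -143.7, 1428.1] 0.9960544217687075
top [[469.0958862559793, 0.0, 275.7465757407036], [0.0, 469.0958862559793, 209.12845953647548], [0.0, 0.0, 1.0]] [[0.0236, -0.9996, 0.0161], [-0.9805, -0.0263, -0.1945], [0.1949, -0.0112, -0.9808]] [-10.7, 498.0, 1437.3] 0.9960841836734694
25.0 0.1
{'mtx': array([[328.30938472,   0.        , 280.09336687],
       [  0.        , 328.30938472, 213.53819814],
       [  0.        ,   0.        ,   1.        ]]), 'T_tool_cam': array([[ 4.85052852e-05, -9.59144248e-01, -2.82917494e-01,
         7.23877898e+01],
       [ 9.99999793e-01, -1.35063445e-04,  6.29337545e-04,
         7.10397361e-01],
       [-6.41837298e-04, -2.82917466e-01,  9.59144043e-01,
        -1.17195986e+02],
       [ 0.00000000e+00,  0.00000000e+00,  0.00000000e+00,
         1.00000000e+00]])}
```

View pics/top0.png

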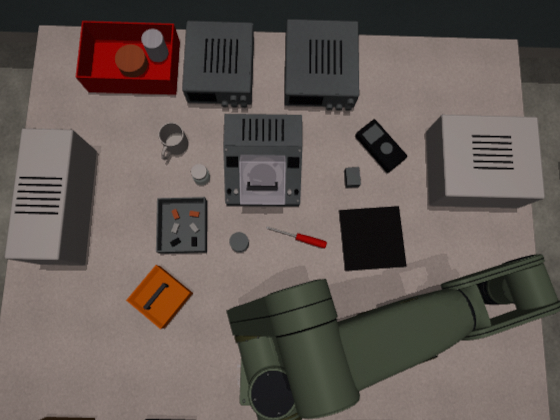

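View pics/scene0.png

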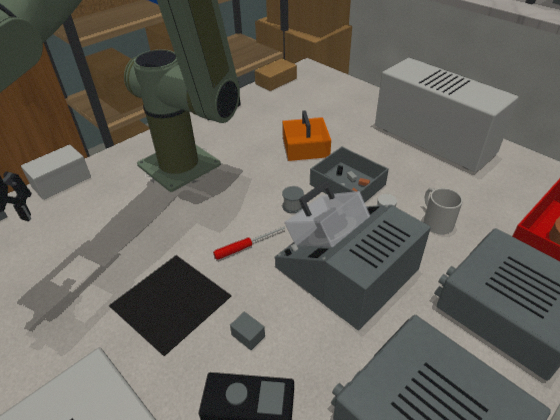

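Top view: the console (the only sloping one) is at (263,160), with the clear hood and dark strap at (262,185). The mat is at (372,238). The orange look-alike at (160,296) and the flat-topped boxes at (218,60) and (322,60) aren't part of the job. Next I measure the console and mat, with one enlarged crop to confirm.

```bash
cat > h.py <<'E'
import numpy as np, cv2
from plant import ctrl, sensors, optics
def cam(name, st=None):
    """mtx, Rwc (cam->world), camera centre"""
    c=optics.camera_params(name)
    if name=="wrist":
        T=c["T_tool_cam"]; R=np.array(st["eef_rot"]); return c["mtx"],R@T[:3,:3],R@T[:3,3]+np.array(st["eef_pos"])
    return c["mtx"],c["R"].T,-c["R"].T@c["t"]
def cloud(d,K,R,o):
    v,u=np.mgrid[:d.shape[0],:d.shape[1]]
    P=np.stack([(u-K[0,2])/K[0,0]*d,(v-K[1,2])/K[1,1]*d,d],-1)
    return P@R.T+o
def ray_plane(uv,K,R,o,n,c):
    """rays through pixels meet plane n.x=c"""
    uv=np.atleast_2d(uv).astype(float)
    r=np.c_[(uv-K[:2,2])/[K[0,0],K[1,1]],np.ones(len(uv))]@R.T
    return o+r*((c-o@n)/(r@n))[:,None]
def project(X,K,R,o):
    p=(np.atleast_2d(X)-o)@R; return p[:,:2]/p[:,2:]*[K[0,0],K[1,1]]+K[:2,2]
E
python3 - <<'E'
from h import *
f=np.load("pics/top0.npz"); p,d=f["p"],f["d"]; C=cam("top"); W=cloud(d,*C)
print("bench z",np.median(W[250:260,300:330,2]))
# mat
m=(p.max(2)<40)&(np.indices(d.shape)[1]>330)&(np.indices(d.shape)[1]<415)&(np.indices(d.shape)[0]>200)&(np.indices(d.shape)[0]<275)
r=cv2.minAreaRect(np.argwhere(m)[:,::-1].astype(np.float32)); b=ray_plane(cv2.boxPoints(r),*C,np.array([0,0,1.]),3.)
print("mat corners",b.round(0).tolist(),b.mean(0).round(1),"sides",np.linalg.norm(np.diff(b,axis=0),axis=1).round(0))
# console
s=np.zeros(d.shape,bool); s[108:212,215:310]=1
Z=W[...,2]
top=s&(abs(Z-149)<5); q=W[top][:,:2].astype(np.float32); rt=cv2.minAreaRect(q); print("top plateau",top.sum(),rt)
# face plane points: left/right strips outside hood
g=s&(Z>25)&(Z<140); N=0
con=s&(Z>8); P=W[con]; rr=cv2.minAreaRect(P[:,:2].astype(np.float32)); print("footprint",rr)
dark=s&(p.max(2)<60)&(np.indices(d.shape)[0]>170)&(np.indices(d.shape)[0]<200)&(np.indices(d.shape)[1]>243)&(np.indices(d.shape)[1]<283)
print("dark",dark.sum(),W[dark].mean(0).round(1),np.percentile(Z[dark],[5,50,95]).round(0),W[dark].min(0).round(0),W[dark].max(0).round(0))
for v in range(110,210,6): print(v,[tuple(W[v,u].round(0).astype(int)) for u in (230,263,296)])
c=cv2.resize(p[100:220,205:320],None,fx=5,fy=5,interpolation=cv2.INTER_CUBIC); cv2.imwrite("pics/crop1.png",c[...,::-1])
E
```

```text
bench z -1.084222697669702
mat corners [[510.0, -206.0, 3.0], [530.0, -410.0, 3.0], [333.0, -418.0, 3.0], [314.0, -219.0, 3.0]] [ 421.7 -313.3    3. ] sides [205. 197. 200.]
top plateau 2702 ((659.6697998046875, 49.462669372558594), (233.10089111328125, 237.67784118652344), 0.3839963376522064)
footprint ((531.8422241210938, 50.753326416015625), (647.3700561523438, 315.1805725097656), 0.5708463191986084)
dark 144 [529.2  44.9 209.5] [164. 184. 191.] [208.   1. 153.] [ 560.   90. 1507.]
110 [(np.int64(851), np.int64(166), np.int64(-6)), (np.int64(851), np.int64(53), np.int64(2)), (np.int64(859), np.int64(-60), np.int64(-8))]
116 [(np.int64(766), np.int64(150), np.int64(148)), (np.int64(769), np.int64(49), np.int64(149)), (np.int64(772), np.int64(-52), np.int64(149))]
122 [(np.int64(747), np.int64(149), np.int64(148)), (np.int64(749), np.int64(48), np.int64(149)), (np.int64(753), np.int64(-53), np.int64(146))]
128 [(np.int64(726), np.int64(148), np.int64(151)), (np.int64(731), np.int64(48), np.int64(145)), (np.int64(734), np.int64(-53), np.int64(146))]
134 [(np.int64(708), np.int64(148)
[... 1134 characters left out ...]
t64(574), np.int64(147), np.int64(84)), (np.int64(558), np.int64(43), np.int64(154)), (np.int64(580), np.int64(-59), np.int64(81))]
188 [(np.int64(556), np.int64(147), np.int64(76)), (np.int64(532), np.int64(42), np.int64(187)), (np.int64(564), np.int64(-60), np.int64(69))]
194 [(np.int64(541), np.int64(148), np.int64(61)), (np.int64(528), np.int64(42), np.int64(128)), (np.int64(545), np.int64(-61), np.int64(67))]
200 [(np.int64(524), np.int64(148), np.int64(46)), (np.int64(512), np.int64(42), np.int64(116)), (np.int64(531), np.int64(-62), np.int64(44))]
206 [(np.int64(515), np.int64(151), np.int64(-3)), (np.int64(516), np.int64(43), np.int64(3)), (np.int64(519), np.int64(-65), np.int64(7))]
```

View pics/crop1.png

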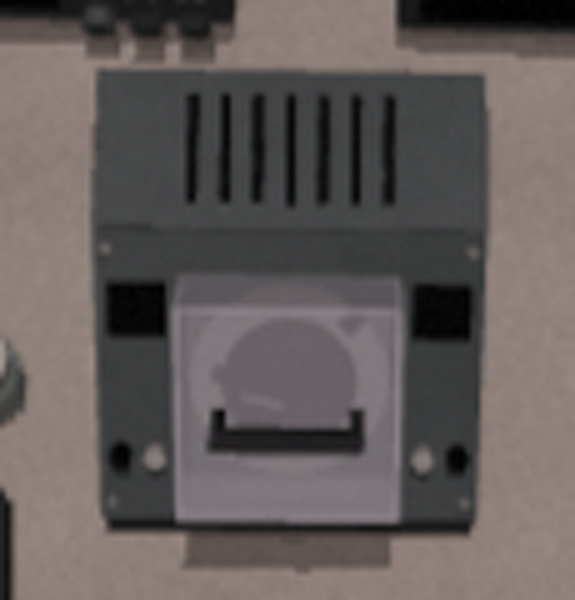

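Crop: clear hood with dark strap bar at crop (287,440) on the console's face. The black mark tab is up-slope on the right, at about (352,325). The pointer's nose is at the left, about (215,372). Now the console pose.

```bash
python3 - <<'E'
from h import *
f=np.load("pics/top0.npz"); p,d=f["p"],f["d"]; C=cam("top"); W=cloud(d,*C); Z=W[...,2]+1.1
s=np.zeros(d.shape,np.uint8); s[112:152,218:308]=1
m=(s>0)&(abs(Z-149)<6); m=cv2.morphologyEx(m.astype(np.uint8),cv2.MORPH_CLOSE,np.ones((3,3)))
n,l,st,_=cv2.connectedComponentsWithStats(m); k=1+st[1:,4].argmax()
X=ray_plane(np.argwhere(l==k)[:,::-1],*C,np.array([0,0,1.]),149.)
print("plateau",cv2.minAreaRect(X[:,:2].astype(np.float32)))
# face strips
ys=W[162:202,228:239].reshape(-1,3); yr=W[162:202,288:297].reshape(-1,3)
P=np.r_[ys,yr]; P=P[np.isfinite(P).all(1)]
for _ in range(4):
    c=np.median(P,0) if _==0 else P.mean(0); nrm=np.linalg.svd(P-P.mean(0))[2][2]; nrm*=np.sign(nrm[2]); r=(P-P.mean(0))@nrm; P=P[abs(r)<max(4,1.5*r.std())]
print("face n",nrm.round(3),"yaw",np.degrees(np.arctan2(-nrm[1],-nrm[0])).round(2),"tilt",np.degrees(np.arccos(nrm[2])).round(1),len(P),P.mean(0).round(1))
# colour-edge: vent slots direction / console outline by darkness on plateau rows
from numpy import polyfit
g=p.astype(int).sum(2)
for z,rows in ((149,range(118,146)),):
    L=[];Rr=[]
    for v in rows:
        row=g[v]; a=row[215:240]; L.append((215+np.argmax(-np.diff(a))+.5,v)); b=row[292:312]; Rr.append((292+np.argmax(np.diff(b))+.5,v))
    for e in(L,Rr):
        X=ray_plane(e,*C,np.array([0,0,1.]),149.); k=polyfit(X[:,0],X[:,1],1); print("edge slope deg",np.degrees(np.arctan(k[0])).round(2),"y at x=710",np.polyval(k,710).round(1), "median resid",np.abs(X[:,1]-np.polyval(k,X[:,0])).max().round(1))
# dark strap, in 3D: z in range
dk=np.zeros(d.shape,bool); dk[180:195,245:280]=1; dk&=(p.max(2)<55)&(Z>165)&(Z<215); print("strap",dk.sum(),np.median(W[dk],0).round(1),np.argwhere(dk).mean(0))
ij=np.argwhere(dk)[:,::-1]; r=cv2.minAreaRect(ij.astype(np.float32)); print(r)
print("strap at z 187 plane", ray_plane([r[0]],*C,np.array([0,0,1.]),187.))
E
```

```text
plateau ((715.62548828125, 49.75334167480469), (118.80643463134766, 238.28614807128906), 1.6596585512161255)
face n [-0.576 -0.009  0.818] yaw 0.86 tilt 35.1 533 [580.3  56.7  84.4]
edge slope deg -0.24 y at x=710 169.1 median resid 1.5
edge slope deg 2.16 y at x=710 -73.0 median resid 1.8
strap 129 [534.   47.6 184.2] [187.25581395 261.37209302]
((262.0, 186.0), (30.0, 6.0), 0.0)
strap at z 187 plane [[537.82924256  44.81962233 187.        ]]
```

```bash
cat >> h.py <<'E'
YAW=np.radians(1.2); D=np.array([594,45.5,94.5]); MAT=np.array([421.7,-313.3,3.])
cy,sy=np.cos(YAW),np.sin(YAW); a=np.radians(35)
RC=np.array([[cy,-sy,0],[sy,cy,0],[0,0,1]])
N=RC@[-np.sin(a),0,np.cos(a)]; U=RC@[np.cos(a),0,np.sin(a)]; YC=RC[:,1]
def frame(y,z): return np.column_stack([np.cross(y,z),y,z])
RG=frame(U,-N)   # grasp of strap: jaws along up-slope, tool x=+yc
def axis_pt(out): return D+N*out
def tcp(grasp,R): return grasp-6*R[:,2]
def shot(name,fn=None):
    st=sensors.read_state(); p,d=optics.grab_frame(name); K=cam(name,st)
    if fn: np.savez(f"pics/{fn}.npz",p=p,d=d,K=K[0],R=K[1],o=K[2])
    return p,d,K
E
python3 - <<'E'
from h import *
for nm,R in (("+y",RG),("-y",frame(-U,-N))):
    for out in (104,210,290):
        q=ctrl.solve_ik(tcp(axis_pt(out),R),R); print(nm,out,None if q is None else np.round(q,2))
for yw in np.radians([-180,-135,-90,-45,0,45,90,135]):
    R=frame(np.array([np.cos(yw),np.sin(yw),0]),np.array([0,0,-1.]))
    for z in (110,250):
        q=ctrl.solve_ik(tcp(MAT+[0,0,z],R),R); print(round(np.degrees(yw)),z,None if q is None else np.round(q,2))
for ph in range(-180,180,30):  # jaw direction angle clockwise from up-slope
    w=np.radians(ph); R=frame(np.cos(w)*U-np.sin(w)*YC,-N); q=ctrl.solve_ik(tcp(axis_pt(38),R),R); print("dial",ph,None if q is None else np.round(q,2))
E
```

```text
+y 104 [-0.13 -0.1   2.15  0.18  0.5  -0.28]
+y 210 [-0.16 -0.4   2.17  0.15  0.77 -0.25]
+y 290 [-0.19 -0.6   2.15  0.14  1.   -0.25]
-y 104 None
-y 210 None
-y 290 None
-180 110 [-0.8   0.26  1.79 -0.    1.1   2.34]
-180 250 [-0.8   0.1   1.66 -0.    1.38  2.34]
-135 110 [-0.8   0.26  1.79 -0.    1.1   1.55]
-135 250 [-0.8   0.1   1.66 -0.    1.38  1.55]
-90 110 [-0.8   0.26  1.79 -0.    1.1   0.77]
-90 250 [-0.8   0.1   1.66 -0.    1.38  0.77]
-45 110 [-0.8   0.26  1.79 -0.    1.1  -0.02]
-45 250 [-0.8   0.1   1.66 -0.    1.38 -0.02]
0 110 [-0.8   0.26  1.79 -0.    1.1  -0.8 ]
0 250 [-0.8   0.1   1.66 -0.    1.38 -0.8 ]
45 110 [-0.8   0.26  1.79 -0.    1.1  -1.59]
45 250 [-0.8   0.1   1.66 -0.    1.38 -1.59]
90 110 [-0.8   0.26  1.79 -0.    1.1  -2.37]
90 250 [-0.8   0.1   1.66 -0.    1.38 -2.37]
135 110 None
135 250 None
dial -180 None
dial -150 None
dial -120 [-0.11  0.09  2.1   0.22  0.35 -2.41]
dial -90 [-0.11  0.09  2.1   0.22  0.35 -1.89]
dial -60 [-0.11  0.09  2.1   0.22  0.35 -1.37]
dial -30 [-0.11  0.09  2.1   0.22  0.35 -0.84]
dial 0 [-0.11  0.09  2.1   0.22  0.35 -0.32]
dial 30 [-0.11  0.09  2.1   0.22  0.35  0.21]
dial 60 [-0.11  0.09  2.1   0.22  0.35  0.73]
dial 90 [-0.11  0.09  2.1   0.22  0.35  1.25]
dial 120 [-0.11  0.09  2.1   0.22  0.35  1.78]
dial 150 [-0.11  0.09  2.1   0.22  0.35  2.3 ]
```

```bash
python3 - <<'E'
from h import *
ctrl.move_ptp(tcp(axis_pt(215),RG),RG)
p,d,K=shot("wrist","w1"); st=sensors.read_state(); print(st["t"],np.round(st["eef_pos"],1),tcp(axis_pt(215),RG).round(1))
im=p[...,::-1].copy()
ends=[axis_pt(104)+s*45*YC for s in(-1,0,1)]
for x in project(np.array(ends),*K): cv2.circle(im,tuple(int(i) for i in x),4,(0,0,255),1); 
print(project(np.array(ends),*K).round(0))
cv2.imwrite("pics/w1.png",im)
E
```

```text
2.3 [467.7  42.2 275.8] [467.3  42.8 275.5]
[[279. 271.]
 [279. 216.]
 [279. 155.]]
```

View pics/w1.png

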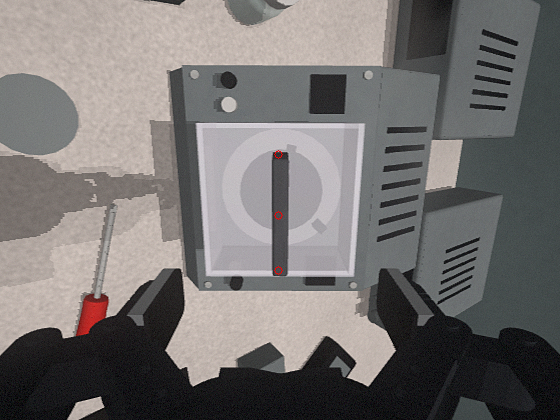

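Wrist view: the strap bar runs from (280,153) to (280,276), and the predicted circles lie on it within about 3 px. The mark tab shows at (320,227). The pose is good, so I'll grasp and lift.

```bash
python3 - <<'E'
from h import *
ctrl.gripper_to(45,force=80)
hit=ctrl.move_l(tcp(axis_pt(104),RG),vel=80,threshold=15); st=sensors.read_state(); print("hit",hit,np.round(st["eef_pos"],1),st["force"])
if not hit:
    ctrl.gripper_to(0,force=80); st=sensors.read_state(); print("w",st["grip_width"],np.round(st["force"],1))
    ctrl.move_l(tcp(axis_pt(119),RG),vel=30); st=sensors.read_state(); print("w",st["grip_width"],np.round(st["force"],1))
    ctrl.move_l(tcp(axis_pt(215),RG),vel=80); st=sensors.read_state(); print("w",st["grip_width"],np.round(st["force"],1),st["t"],np.round(st["wrist_torque"],2))
    p,d,K=shot("wrist","w2"); cv2.imwrite("pics/w2.png",p[...,::-1])
E
```

```text
hit False [531.1  44.2 185.1] [-0.24773375 -0.54256691  0.23725363]
w 10.94722629412374 [-5.6 -0.1  6.3]
w 10.257179134779511 [ 0.   0.5 -1.8]
w 10.531300268694265 [-0.7  0.3 -2. ] 6.7167 [-0.01  0.49  0.08]
```

View pics/w2.png

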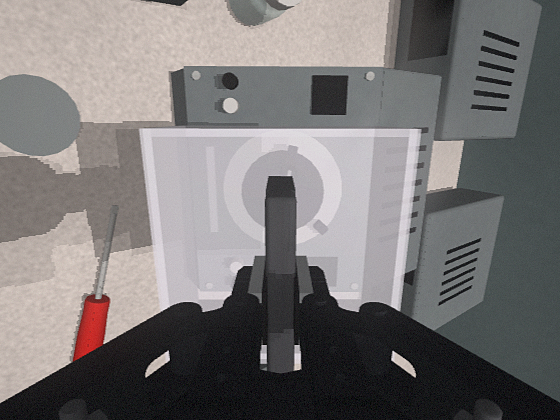

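Wrist view: the hood is held square by the strap (bar end at (280,190)) and is clear of the dial. The mark tab is at (320,227) and the pointer's nose at about (292,149). Next I carry the hood to the mat.

```bash
python3 - <<'E'
from h import *
w=np.radians(4); RM=frame(np.array([np.cos(w),np.sin(w),0]),np.array([0,0,-1.]))
ctrl.move_l([430,30,330],rot=RM,vel=100)
ctrl.move_ptp(MAT+[0,0,260],RM)
ctrl.move_l(MAT+[0,0,150],vel=120); st=sensors.read_state(); print(st["grip_width"],np.round(st["force"],1),st["t"])
hit=ctrl.move_l(MAT+[0,0,105],vel=30,threshold=6)
st=sensors.read_state(); print(hit,np.round(st["eef_pos"],1),np.round(st["force"],1),st["t"])
p,d,K=shot("top","t2"); cv2.imwrite("pics/t2.png",p[...,::-1])
p,d,K=shot("scene","s2"); c=cv2.resize(p[130:380,20:330],None,fx=2.4,fy=2.4,interpolation=cv2.INTER_CUBIC); cv2.imwrite("pics/s2.png",c[...,::-1])
E
```

```text
10.501818280519956 [ 0.4 -0.4 -1.7] 9.975
True [ 421.6 -313.3  114.5] [-0.3  0.3  4. ] 11.1333
```

View pics/s2.png

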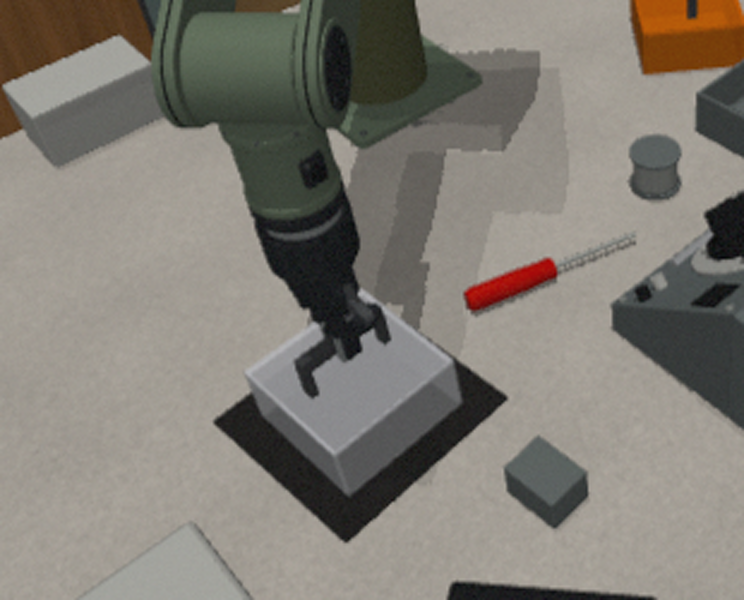

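The hood touches down centred on the mat (corners (245,375) and (350,495) in the crop, mat showing all round). The touch was at TCP z 114.5 against 113 expected. I'll release it and look at the dial.

```bash
python3 - <<'E'
from h import *
ctrl.move_l(MAT+[0,0,110.5],vel=20,threshold=8)
ctrl.gripper_to(45); ctrl.hold(.1); st=sensors.read_state(); print(st["grip_width"],np.round(st["force"],1))
ctrl.move_l(MAT+[0,0,180],vel=80)
p,d,K=shot("top","t3"); W=cloud(d,*K)
ctrl.move_l(MAT+[0,0,260],vel=150)
ctrl.move_ptp(tcp(axis_pt(200),RG),RG); ctrl.hold(.2)
p,d,K=shot("wrist","w3"); print(sensors.read_state()["t"])
cv2.imwrite("pics/w3.png",p[...,::-1])
pr=lambda X:project(np.array(X),*K).round(1).tolist()
print("axis face/skirt/bar top",pr([axis_pt(0),axis_pt(14),axis_pt(50)]))
E
```

```text
44.6176480546282 [-0.4  0.2 -0.7]
15.3583
axis face/skirt/bar top [[279.0, 189.7], [279.0, 192.8], [278.9, 202.2]]
```

View pics/w3.png

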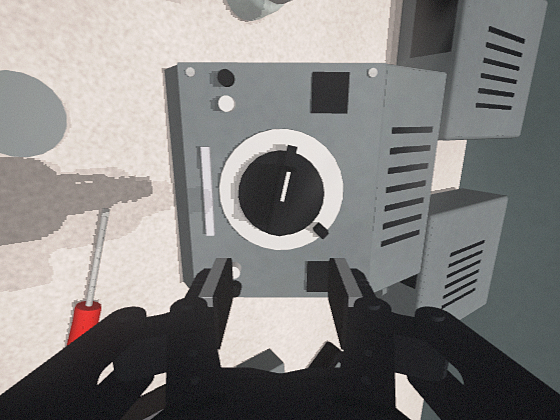

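Wrist view: the dial is at (281,192). The pointer's nose is at the skirt's edge at (291,150), with the white line (282–289, 172–200) at the same end. The mark tab is at (320,230). I compute the angles by ray-plane.

```bash
cat >> h.py <<'E'
def angles(fn):
    f=np.load(f"pics/{fn}.npz"); p=f["p"].astype(int); K=(f["K"],f["R"],f["o"])
    v,u=np.mgrid[:420,:560]; uv=np.c_[u.ravel(),v.ravel()]; sel=(abs(u-281)<90)&(abs(v-192)<90)
    def polar(out,c=np.zeros(2)):
        X=ray_plane(uv,*K,N,D@N+out)-axis_pt(out); x,y=X@U-c[0],-(X@YC)-c[1]
        return np.hypot(x,y).reshape(420,560),np.arctan2(y,x).reshape(420,560),x.reshape(420,560),y.reshape(420,560)
    # ring centre from the white ring's outer contour (plane 4 mm out)
    white=((p.min(2)>150)&sel).astype(np.uint8); n,l,s,_=cv2.connectedComponentsWithStats(white); k=1+s[1:,4].argmax()
    ct=max(cv2.findContours((l==k).astype(np.uint8),cv2.RETR_EXTERNAL,cv2.CHAIN_APPROX_NONE)[0],key=len)
    h=cv2.convexHull(ct)[:,0]; X=ray_plane(h,*K,N,D@N+4)-axis_pt(4); (cx,cyy),r=cv2.minEnclosingCircle(np.c_[X@U,-(X@YC)].astype(np.float32))
    e=cv2.fitEllipse(ct); X=ray_plane([e[0]],*K,N,D@N+4)-axis_pt(4); c=np.r_[X@U,-(X@YC)]
    print("ring centre err (u,-y) circle",round(cx,1),round(cyy,1),"r",round(r,1),"ellipse",c.round(1))
    dark=(p.max(2)<70)&sel
    for nm,out,r0,r1 in (("mark",14,51,61),("nose",20,44.5,48)):
        r,a,x,y=polar(out,c); m=dark&(r>r0)&(r<r1)
        n,l,s,ce=cv2.connectedComponentsWithStats(m.astype(np.uint8),connectivity=8)
        print(nm,[(int(s[i,4]),ce[i].round(0).tolist(),round(float(np.arctan2(y[l==i].mean(),x[l==i].mean())),3)) for i in range(1,n) if s[i,4]>8])
    r,a,x,y=polar(50,c); m=(p.min(2)>150)&(r<30); print("line",m.sum(),round(float(np.arctan2(y[m].mean(),x[m].mean())),3),"centroid",x[m].mean().round(1),y[m].mean().round(1))
    P=np.c_[x[m],y[m]]; vv=np.linalg.svd(P-P.mean(0))[2][0]; vv*=np.sign(vv@P.mean(0)) ; print("line dir",np.arctan2(vv[1],vv[0]).round(3))
E
python3 - <<'E'
from h import *
angles("w3")
f=np.load("pics/t3.npz"); W=cloud(f["d"],f["K"],f["R"],f["o"]); m=(abs(W[...,2]-69)<7)&(abs(W[...,0]-421)<110)&(abs(W[...,1]+313)<110)
X=W[m]; print("hood top pts",m.sum(),X.mean(0).round(1),X.min(0).round(0),X.max(0).round(0))
E
```

```text
ring centre err (u,-y) circle 2.0 1.8 r 61.7 ellipse [ 1.3 -2.1]
mark [(89, [320.0, 230.0], 0.794)]
nose [(9, [315.0, 225.0], 0.773)]
line 119 -1.257 centroid 3.9 -12.0
line dir -1.35
hood top pts 266 [ 457.7 -279.2   67.6] [ 379. -382.   62.] [ 487. -239.   75.]
```

```bash
cat >> h.py <<'E'
D=D+2.0*U-1.8*YC   # mended by the ring's enclosing circle
def RD(ph): return frame(np.cos(ph)*U-np.sin(ph)*YC,-N)   # jaws along angle ph
E
python3 - <<'E'
from h import *
angles("w3")
ph0=-1.34+np.pi/2; ph1=0.77+np.pi/2
R=RD(ph0); ctrl.move_ptp(tcp(axis_pt(120),R),R)
hit=ctrl.move_l(tcp(axis_pt(39),R),vel=80,threshold=12); st=sensors.read_state(); print(hit,np.round(st["eef_pos"],1),tcp(axis_pt(39),R).round(1))
if not hit:
    ctrl.gripper_to(0,force=60); st=sensors.read_state(); print("w",st["grip_width"],np.round(st["force"],1),np.round(st["wrist_torque"],2))
    q=np.array(st["q"]); q0=ctrl.solve_ik(tcp(axis_pt(39),RD(ph0)),RD(ph0)); q1=ctrl.solve_ik(tcp(axis_pt(39),RD(ph1)),RD(ph1)); print(np.round(q0,3),np.round(q1,3))
    for s in np.linspace(0,1,6)[1:]:
        ctrl.set_joints(list(np.array(q0)+s*(np.array(q1)-np.array(q0)))); st=sensors.read_state(); print(np.round(st["force"],1),np.round(st["wrist_torque"],2))
    ctrl.gripper_to(45); ctrl.move_l(tcp(axis_pt(120),RD(ph1)),vel=100); 
    ctrl.move_ptp(tcp(axis_pt(200),RG),RG); ctrl.hold(.2); p,d,K=shot("wrist","w4"); cv2.imwrite("pics/w4.png",cv2.resize(p[110:280,190:380],None,fx=3,fy=3,interpolation=cv2.INTER_CUBIC)[...,::-1]); print(sensors.read_state()["t"]); angles("w4")
E
```

```text
ring centre err (u,-y) circle -0.0 -0.0 r 61.7 ellipse [-0.7 -3.9]
mark [(89, [320.0, 230.0], 0.794)]
nose [(9, [315.0, 225.0], 0.773)]
line 119 -1.257 centroid 3.9 -12.0
line dir -1.35
False [570.   43.2 133. ] [569.9  43.2 132.5]
w 15.313759501362881 [-6.6  0.4  4.4] [0.02 0.54 0.  ]
[-0.116  0.092  2.093  0.226  0.358 -0.094] [-0.116  0.092  2.093  0.226  0.358  2.016]
[-6.2 -0.6  5.1] [ 0.03  0.5  -0.13]
[-6.1 -0.   5.7] [-0.02  0.55 -0.07]
[-7.   1.1  4.6] [-0.12  0.43 -0.21]
[-6.6  0.3  5.2] [-0.12  0.53 -0.21]
[-6.9  0.3  5.1] [-0.19  0.56 -0.22]
23.3167
ring centre err (u,-y) circle -0.0 -0.1 r 61.8 ellipse [-0.2 -2.9]
mark [(95, [319.0, 230.0], 0.792)]
nose [(37, [313.0, 226.0], 0.798)]
line 98 0.894 centroid 11.0 13.6
line dir 0.768
```

View pics/w4.png

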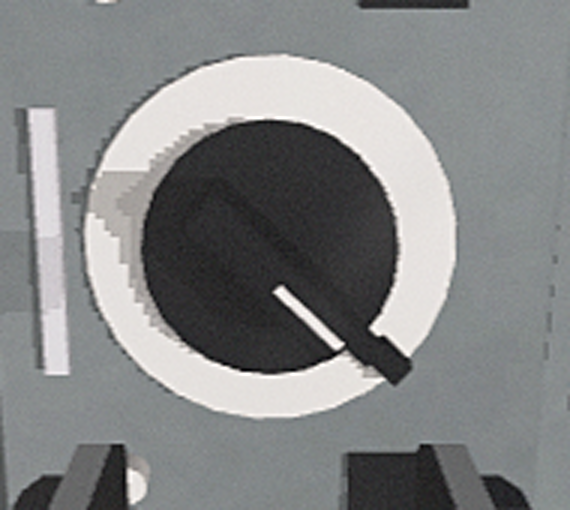

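The crop shows the nose lined up against the tab at about (390,355). The line direction is 0.768 rad, and the mark reads 0.75–0.79 depending on the centre used. For a second, parallax-free check I take one view with the camera square over the mark, plus a top view of the hood.

```bash
python3 - <<'E'
from h import *
R=RG; pos=axis_pt(175)+35*U-105*YC-6*R[:,2]
ctrl.move_l(pos,vel=120); ctrl.hold(.2); p,d,K=shot("wrist","w5"); print(sensors.read_state()["t"])
m=axis_pt(14)+40*U-39*YC; c=project(m,*K)[0].round().astype(int); print("mark px",c,"axis",project(np.array([axis_pt(14),axis_pt(50)]),*K).round(1).tolist())
v,u=np.mgrid[:420,:560]; uv=np.c_[u.ravel(),v.ravel()]
def xy(out):
    X=ray_plane(uv,*K,N,D@N+out)-axis_pt(out); return (X@U).reshape(420,560),-(X@YC).reshape(420,560)
x4,y4=xy(4); near=np.hypot(x4,y4)<75
w=((p.min(2)>150)&near).astype(np.uint8); n,l,s,_=cv2.connectedComponentsWithStats(w); ct=max(cv2.findContours((l==1+s[1:,4].argmax()).astype(np.uint8),0,cv2.CHAIN_APPROX_NONE)[0],key=len)[:,0]
P=np.c_[x4[ct[:,1],ct[:,0]],y4[ct[:,1],ct[:,0]]]; (cx,cy2),r=cv2.minEnclosingCircle(P.astype(np.float32)); print("ring centre",cx,cy2,r)
x,y=xy(14); x=x-cx;y=y-cy2; rr=np.hypot(x,y); t=(p.max(2)<70)&(rr>50.5)&(rr<61.5); print("tab",t.sum(),np.arctan2(y[t].mean(),x[t].mean()).round(3))
x,y=xy(20); x=x-cx;y=y-cy2; rr=np.hypot(x,y); t=(p.max(2)<70)&(rr>44.5)&(rr<48); print("nose",t.sum(),np.arctan2(y[t].mean(),x[t].mean()).round(3))
x,y=xy(50); x=x-cx;y=y-cy2; t=(p.min(2)>150)&(np.hypot(x,y)<31); Q=np.c_[x[t],y[t]]; vv=np.linalg.svd(Q-Q.mean(0))[2][0]; vv*=np.sign(vv@Q.mean(0)); print("line",t.sum(),np.arctan2(vv[1],vv[0]).round(3),"centroid ang",np.arctan2(*Q.mean(0)[::-1]).round(3))
a,b=max(c[1]-95,0),max(c[0]-110,0); A=cv2.resize(p[a:a+160,b:b+200],None,fx=2.5,fy=2.5,interpolation=cv2.INTER_CUBIC)
p,d,K=shot("top","t5"); B=cv2.resize(p[190:290,325:420],None,fx=3,fy=4,interpolation=cv2.INTER_CUBIC)[:400]
cv2.imwrite("pics/chk.png",np.hstack([A,B])[...,::-1])
E
```

```text
24.6583
mark px [286 124] axis [[236.1, 73.8], [229.5, 67.3]]
ring centre 0.12515653669834137 0.8147110939025879 61.60908508300781
tab 131 0.763
nose 32 0.769
line 192 0.817 centroid ang 0.699
```

View pics/chk.png

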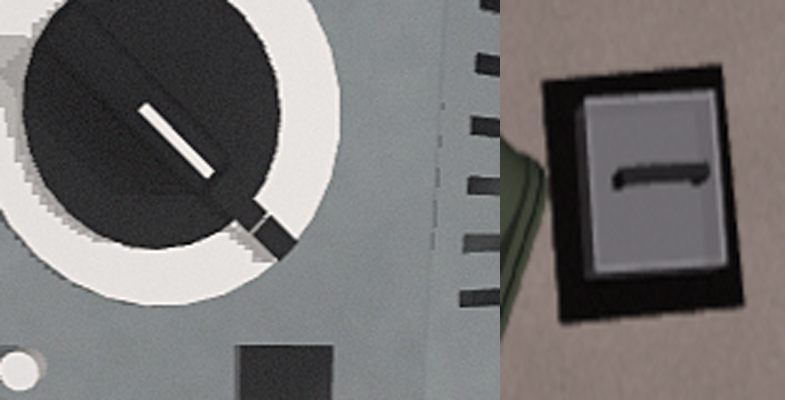

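The nose and tab line up square over the mark: nose 0.769 rad, tab 0.763. The hood stands upright inside the mat with a margin all round, and the arm is clear. Handing in.

```bash
python3 - <<'E'
from h import *
st=sensors.read_state(); print(st["t"],np.round(st["force"],1),st["grip_width"]); ctrl.finish_job()
E
```

```text
24.7083 [ 0.6 -0.8  0.4] 45.13810202954809
the job is handed in; nothing more can be done
```

I lifted the clear hood off the console by its strap and set it upright in the middle of the mat. I then turned the dial about 2.1 rad clockwise to the tab, let go, and handed the job in at 24.7 s of the 58 s allowed. No verdict was reported.

**Hood:** It touched down with the TCP at z = 114.5 mm, against 113 mm expected. I released it with the TCP within about 1 mm of the measured mat centre. The last top view shows it upright, with the mat showing on all sides. I did not measure its final centre separately, because the depth readings on the clear plastic were patchy.

**Dial:** From a view square over the mark, the pointer's nose is at 0.769 rad and the tab at 0.763 rad, which is under 1 mm apart at the tip. Two checks agreed less well:
- The white line on the bar read 0.768 rad in one view and 0.817 rad in the other.
- The ring-centre estimate differed by 3–4 mm between an ellipse fit and an enclosing circle. I used the circle, which fitted the ring's known radius.

**Ring, bystanders and robot:** The mark stayed within 1 px between the views before and after the turn. I saw no bystander moved in the later pictures, but did not measure them. At hand-in the arm was clear of everything, with the tool force about 1 N, which is sensor-noise level.

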